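# Spot the bracket hole through to the blank with the spring centre punch

## Robot

A 6-joint arm with a two-finger parallel gripper is mounted at the origin on the work surface. World frame = base frame: x ahead of the robot, y to its left, z up, the work surface at z = 0. Lengths are in m, angles in degrees, forces in N, time in s.
With the tool pointing down it reaches from about 0.375 to 0.9 m from the base axis. Payload 3.1 kg.
Tool frame: the origin (TCP) lies at the very end of the fingers, on their centre line; the grasp point (between the pads) lies 19 mm behind it; z points along the fingers, y is the direction in which the jaws open and shut (so a half turn about z gives the same grasp; the last joint's range is limited). The gripper opens to 87 mm and grips with 3 to 60 N. Pads are 19 mm wide; open, the fingers measure 117 mm over their backs; the gripper's body (75 mm by 190 mm) begins 51 mm behind the grasp point.
Start: joints at [60.017, 30.224, 82.088, -0, 67.689, -10.227], TCP at [0.211, 0.588, 0.223] pointing down, gripper open.
Joint ranges: [-176.69, 176.69], [-43.24, 126.21], [12.49, 139.97], [-82, 262], [0, 151.66], [-163.58, 163.58]. Speed limits (degrees/s): [159.86, 159.86, 180, 180, 180, 180].

## Interface

Orientations are given as a 3x3 rotation matrix whose columns are the frame's x, y, z axes.
In Python, from rig import readout, capture, camera_model, bot, spot_in, regions_of gives the robot as it stands.
- The arm moves only by the tool send_rows, never from a script. Its argument "moves" is a list that holds one entry, the list of rows, each a list of 7 numbers: the turn, a rotation vector about the tool's x, y, z in degrees, then the shift along the tool's x, y, z in cm, then the opening, from -1 (shut) to 1 (fully open). A call has exactly 5 rows; each row shifts and turns the commanded pose from where the row before left it, along the tool's axes as they then stand; what a row does not reach is not made up. A row lasts 1/10 s, in which the tool goes at most 50 mm and 8.59 degrees, less where a joint would pass 70% of its speed; a pose out of reach is approached as far as the arm can. A call with a gripper value outside its range is refused whole. The fingers move at their own pace and stop on an object; the grip force is fixed at half the most. Time passes only in rows, so rows that do not move let the fingers close, or fill a call up. It gives the time, the measured TCP pose, the force and the opening at its end, in the units of the state.
- readout.read_state(): the state, without advancing time (a new reading comes with each control period).
- capture(name): name is "scene" or "top" or "wrist"; returns the picture (480x640x3 uint8, blue, green, red); there is no depth.
- camera_model(name): a dict with "camera_matrix" (3x3 intrinsics, pixels), "k1" (the pictures are not rectified: a ray, as slopes to the right and down, at radius r is drawn at 1 + k1 r^2 times it, then the intrinsics apply), "pose" (4x4, takes a point from camera to world coordinates). Camera axes: x right, y up, looking along -z (the intrinsics and any distortion apply to the point x, -y, -z); pixel columns grow to the right and rows downward; lengths in m; the calibration is good to about 2 mm. A picture is of the moment at which its call begins: read the wrist's pose just before it. camera_model takes no time and is no camera call; for the wrist camera it gives the pose at the moment of the call.
- bot.hand_in(): hands the job in, once; it reports no verdict.
Trained networks look in the newest picture that a camera, given by its name, has taken for a name from the list of things; names that differ only in an ending like _2 or _b are one class to them, and where a whole thing is asked for, a point or a joint stands for the part that bears it (a point fixed in the world has none). Each returns a list of dicts, best first, with "p" (0 to 1); they miss things now and then, are a little off and sometimes report something else, mostly with a low value. They report only what shows in the picture. A call takes as long as a camera call. They do not tell look-alikes from the thing itself.
- spot_in(camera, thing): "location" ([x, y, z] in m, in world coordinates, good to about 4 mm: the middle of the surface that is visible of it).
- regions_of(camera, thing): "mask" (480x640 bool, what is visible of it).
The state is a dict: "time_s": time; "joint_positions": joint angles; "qvel": joint speeds; "tau": joint torques, N m; "position": TCP position; "tcp_rot": TCP orientation; "force": force on the tool from outside, world axes, zero at the start; "moment": the same for the moment, N m; "opening": opening from 0.0 (shut) to 1.0 (fully open).
Only numpy, scipy, OpenCV 4.12 (cv2) and the standard library are available. Lean on these libraries where they do the work, as an engineer would, in place of code of your own. Each camera call takes 0.05 s, during which the arm holds its last target. There are 200 camera calls.

## Task

Take the spring-loaded centre punch from the wooden stand, put its nose down through the yellow-ringed hole of the bracket onto the blank beneath, and press it straight down until its spring snaps, without leaning on the work any harder once it has snapped. Then stand the punch upright, all the way down, back in the hole of the stand it came from, and leave the other tools alone.

Things in the scene. Friction and masses are not known exactly. Their poses are not given: they have to be found in the camera images.
- punch: the spring-loaded centre punch, 130 g: brass-coloured barrel 18 mm in diameter, 78 mm long, under a dark cap 20 mm in diameter and 22 mm high. Origin: on the axis at the barrel's lower shoulder, where the nose comes out; z runs up the barrel. The nose below is 8.5 mm thick with a 6.5 mm long point, 2 mm wide at the tip; reground, it sticks out anywhere from 26 to 37 mm.
- punch_grip (a point): point on the punch's axis 52 mm above the shoulder: the place to grip the barrel, with 40 N or more. The punch starts upright in the stand's middle hole.
- punch_nose (a joint): m the nose has gone up into the barrel: 0 fully out, 0.0085 hard stop. The push needed is about 5 N at the start and grows evenly to about 14 N near 0.005, where the hidden spring snaps over: it falls to about 8 N at 0.0065 and 4 to 5 N at 0.0075 to 0.0083, then it is solid. Snapped = past 0.007. It springs out by itself when the punch is lifted.
- work: the work, fixed: dark steel blank 200 x 120 x 8 mm on two 12 mm packing bars between two red magnets; on it a bright angle bracket 120 mm long, foot 70 mm wide and 14 mm thick, upright leg along its +y side 60 mm above the blank, one hole bolted. Origin on the bench under the blank's middle, x along the bracket. Push it with no more than 25 N.
- bracket_hole (a point): centre of the mouth of the bracket's free, yellow-ringed hole, on the foot's upper face, 34 mm above the bench: 10 mm in diameter, straight down through the 14 mm foot to the blank. In the work's frame at x = +35, y = -8 mm; the upright leg's face is 35 mm away to +y, the bolt head (9 mm high) 70 mm away to -x.
- stand: hardwood tool stand, fixed, 60 x 150 x 46 mm, three holes 50 mm apart in a row along its y; origin under its centre. The punch belongs in the middle one; a pin punch stands at +y and a red scriber at -y, reaching 60 mm above the wood: close the fingers along the stand's x.
- stand_hole (a point): centre of the mouth of the stand's middle hole, on its upper face (46 mm above the bench): 13 mm in diameter with a small chamfer, 40 mm deep. Home is the punch's shoulder resting on the wood here.
- pin_punch: short steel pin punch, 13 mm in diameter, 55 mm above the wood, loose in the stand's +y hole; leave it
- scriber: scriber with a red handle, 14 mm in diameter, 60 mm above the wood, loose in the stand's -y hole; leave it
- hammer: hammer with a wooden handle, 300 mm, lying at the back; leave it
- wire_brush: brush with a blue handle, 220 mm, lying on the right; leave it
- tape: yellow tape measure 70 x 65 x 36 mm, lying near the robot; leave it
- spray_can: spray can 66 mm in diameter, 190 mm high, standing on the right; leave it
- tube: piece of square steel tube 220 x 50 x 50 mm, lying at the back left; leave it
- disc: brown grinding disc 115 mm in diameter, lying at the back; leave it
Things that resemble listed ones, but are neither listed nor needed, are in the scene too. Leave any orange or purple look-alike of the punch alone.

How it is judged (in metres and radians):
On the way:
1. with the punch standing upright in the bracket's yellow-ringed hole, its nose on the blank, it is pressed until the spring has snapped (nose pushed in more than 7 mm) (value of joint punch_nose above 0.007 m and horizontal distance between punch and bracket_hole below 0.002 m and z of punch in the frame of bracket_hole between 0 and 0.0175 m and angle between punch's own z axis and vertical below 0.087 rad), for 0.05 s.
At the end, for the whole second after the job is handed in: the punch has been snapped upright in the bracket's hole and now stands, released and still, in the stand's middle hole: axis within 4 mm of the hole's centre, shoulder within 2 mm of the wood, within 3.4 degrees of upright, nose sprung out; the other tools are where they were (horizontal distance between punch and stand_hole below 0.004 m and z of punch in the frame of stand_hole between -0.002 and 0.002 m and angle between punch's own z axis and vertical below 0.06 rad and value of joint punch_nose below 0.001 m and linear speed of punch below 0.01 m/s); the robot touches nothing.
It fails at once if the punch pushes the work with more than 25 N (contact force between punch and work above 25 N).
It fails at once if a tool beside the punch in the stand is moved more than 15 mm (distance of any of pin_punch, scriber from where it was at the start of the episode above 0.015 m).
It fails at once if another tool on the bench is moved more than 20 mm (distance of any of hammer, wire_brush, tape, spray_can, tube, disc from where it was at the start of the episode above 0.02 m).
It also fails if it takes over 72 s, if anything falls off the work surface, if the arm or the gripper's body presses on something with over 40 N, if the wrist force passes 120 N, or if a joint passes its speed limit or range.

## Working session

There is one attempt and no reset: what is moved stays moved. The work goes in short steps, Python scripts to look and compute and a tool call to move; the robot and the scene stay as the last step left them, time stands still between calls to the robot, and variables do not carry over. Pictures are saved under pics/ and viewed, about 8 in all and at most 12, crops included, and the job is handed in when it is done.

Besides the shell and the picture viewer there is one more tool, called after "Call:" by a JSON object that holds its "fn" and its "kwargs", one argument or row to a line. send_rows: Moves the arm, as the interface text tells. Its arguments: {"type":"object","properties":{"moves":{"type":"array","items":{"type":"array","items":{"type":"array","items":{"type":"number"}}}}},"required":["moves"]}

```bash
mkdir -p pics; ls; python3 - <<'E'
from rig import *
import cv2,numpy as np
s=readout.read_state(); print(s['time_s'],s['position'],np.round(s['tcp_rot'],3).tolist(),s['force'],s['opening'])
a=capture("scene"); b=capture("top")
cv2.imwrite('pics/scene.png',a); cv2.imwrite('pics/top.png',b)
for c in ("scene","top"):
  for t in ("punch","work","stand","pin_punch","scriber"):
    print(c,t,[(round(d['p'],2),np.round(d['location'],3).tolist()) for d in spot_in(c,t)])
E
```

```text
pics
0.0 [0.21083389 0.58758982 0.22159563] [[-0.941, 0.338, -0.001], [0.338, 0.941, -0.002], [0.0, -0.002, -1.0]] [ 0.97192076  0.69859194 -0.09761322] 0.995008124213578
scene punch [(0.65, [0.573, -0.19, 0.108]), (0.53, [0.234, -0.308, 0.012]), (0.49, [0.415, -0.258, 0.016]), (0.42, [0.444, -0.605, 0.014])]
scene work [(0.91, [0.592, 0.236, 0.019])]
scene stand [(0.7, [0.587, -0.175, 0.039])]
scene pin_punch [(0.67, [0.563, -0.139, 0.078])]
scene scriber [(0.68, [0.578, -0.238, 0.081])]
top punch [(0.78, [0.232, -0.316, 0.017]), (0.75, [0.442, -0.633, 0.014]), (0.72, [0.413, -0.269, 0.015]), (0.53, [0.561, -0.197, 0.149])]
top work [(0.64, [0.563, 0.218, 0.02])]
top stand [(0.65, [0.564, -0.192, 0.047])]
top pin_punch []
top scriber [(0.22, [0.566, -0.192, 0.047])]
```

View pics/scene.png

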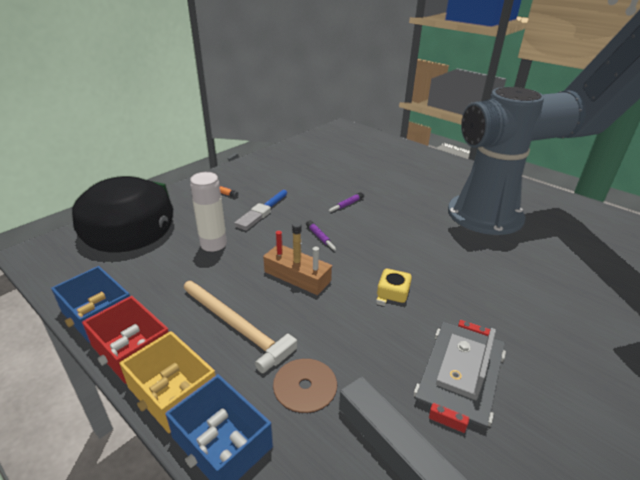

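View pics/top.png

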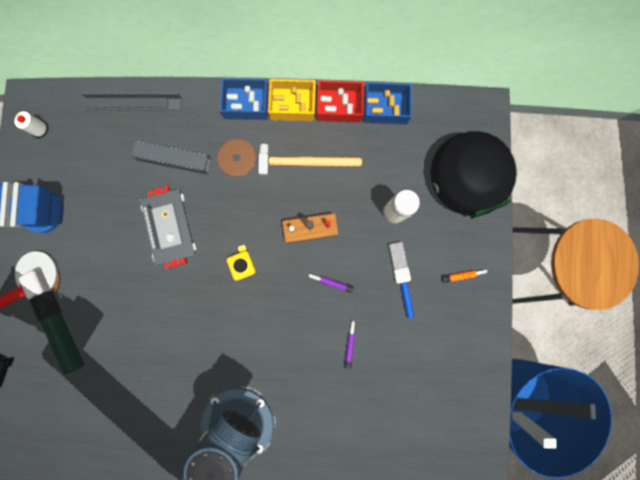

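The stand's brass punch is at scene (297,243). Its look-alikes are purple at (347,202) and (320,235), and orange at (228,190). I choose the brass one in the stand's middle hole. The yellow-ringed hole is at top (165,214).

```bash
cat > h.py <<'E'
from rig import *
import cv2,numpy as np
def ray(cam,uv,m=None):
    m=m or camera_model(cam);K=np.array(m['camera_matrix']);P=np.array(m['pose'])
    d=np.linalg.inv(K)@[uv[0],uv[1],1.];rd=np.hypot(d[0],d[1]);r=rd
    for _ in range(30): r=rd/(1+m['k1']*r*r)
    s=r/rd if rd>0 else 1
    return P[:3,3],P[:3,:3]@np.array([d[0]*s,-d[1]*s,-1])
def at(cam,uv,z,m=None):
    o,d=ray(cam,uv,m);return o+d*(z-o[2])/d[2]
def proj(cam,X,m=None):
    m=m or camera_model(cam);K=np.array(m['camera_matrix']);P=np.array(m['pose'])
    c=P[:3,:3].T@(np.array(X)-P[:3,3]);p=np.array([c[0],-c[1]])/-c[2]
    p=p*(1+m['k1']*(p@p));return (K@[*p,1])[:2]
def to(pos,yaw=None):
    """remaining move in tool axes: turn(deg rotvec) and shift(cm, in axes before turning); yaw=angle of tool y, tool down"""
    s=readout.read_state();R=np.array(s['tcp_rot']);out=R.T@(np.array(pos)-s['position'])*100
    t=None
    if yaw is not None:
        a=np.radians(yaw);y=np.array([np.cos(a),np.sin(a),0]);z=np.array([0,0,-1.]);G=np.c_[np.cross(y,z),y,z]
        t=np.degrees(cv2.Rodrigues(R.T@G)[0].ravel()).round(2)
    print('t',round(s['time_s'],2),'pos',np.round(s['position'],4),'shift_cm',out.round(3),'turn',t,'F',np.round(s['force'],1),'open',round(s['opening'],3))
E
python3 - <<'E'
from h import *
print(at("top",(165,214),.034),[at("top",p,.046)[:2].round(3) for p in [(282,221),(335,213),(338,235),(285,243)]])
print([at("top",p,.02)[:2].round(3) for p in [(141,205),(182,191),(195,249),(154,264)]])
s=readout.read_state();R=np.array(s['tcp_rot']);P=np.array(camera_model('wrist')['pose'])
print('cam in tool',R.T@(P[:3,3]-s['position']),(R.T@P[:3,:3]).round(2).tolist()); print(camera_model('wrist')['camera_matrix'])
to((.56,-.15,.3),0)
E
```

```text
[0.60032561 0.22501795 0.034     ] [array([ 0.588, -0.115]), array([ 0.615, -0.264]), array([ 0.552, -0.274]), array([ 0.526, -0.126])]
[array([0.627, 0.303]), array([0.671, 0.183]), array([0.503, 0.136]), array([0.456, 0.255])]
cam in tool [ 0.0666553   0.00058903 -0.16312251] [[0.0, 0.97, 0.24], [1.0, -0.0, 0.0], [0.0, 0.24, -0.97]]
[[398.46402701   0.         318.68554925]
 [  0.         398.46402701 237.89356121]
 [  0.           0.           1.        ]]
t 0.6 pos [0.2112 0.5882 0.2226] shift_cm [-57.777 -57.685  -7.743] turn [ 0.    0.   70.24] F [ 0.2  0.4 -0.3] open 1.0
```

Call:
{"fn": "send_rows", "kwargs": {
  "moves": [
    [[0,0,7.9,-4.46,-1.89,0,1],[0,0,7.9,-4.68,-1.25,0,1],[0,0,7.9,-4.8,-0.59,0,1],[0,0,7.9,-4.84,0.08,0,1],[0,0,7.9,-4.79,0.72,0,1]]
  ]
}}

```text
time_s: 1.1
position: [0.3905, 0.423, 0.2228]
tcp_rot: [[-0.507, 0.862, 0.0], [0.862, 0.507, 0.0], [0.0, 0.001, -1.0]]
force: [1.3, -0.0, -0.3]
opening: 1.001
```

Call:
{"fn": "send_rows", "kwargs": {
  "moves": [
    [[0,0,7.9,-4.64,1.38,0,1],[0,0,7.8,-4.41,1.99,0,1],[0,0,0,-4.1,2.57,1,1],[0,0,0,-4.1,2.57,1.5,1],[0,0,0,-4.1,2.57,1.5,1]]
  ]
}}

```text
time_s: 1.6
position: [0.5674, 0.2591, 0.183]
tcp_rot: [[-0.259, 0.966, 0.001], [0.966, 0.259, 0.0], [0.0, 0.001, -1.0]]
force: [0.6, 0.3, -1.0]
opening: 0.997
```

```bash
python3 - <<'E'
from h import *
to((.6,.225,.18),15)
m=camera_model("wrist");a=capture("wrist");cv2.imwrite('pics/w1.png',a)
np.save('w1.npy',m,allow_pickle=True); print(proj("wrist",(.6,.225,.034),m))
E
```

```text
t 1.6 pos [0.5674 0.2591 0.183 ] shift_cm [-4.141  2.265  0.301] turn [ 0.08 -0.01  0.03] F [ 0.6  0.3 -1. ] open 0.997
[346.04466884 272.87807287]
```

View pics/w1.png

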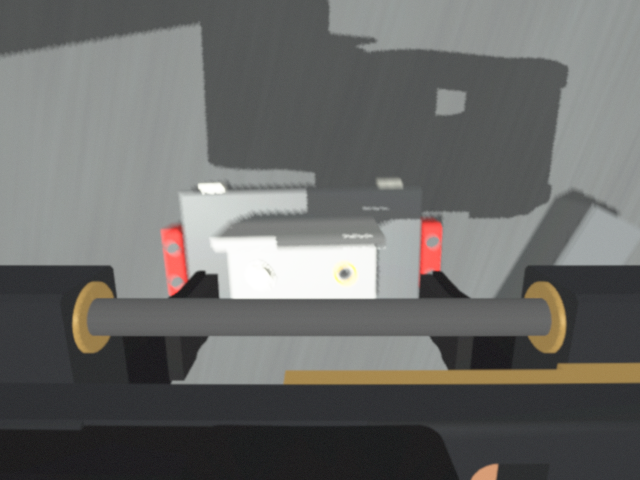

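The wrist view shows the yellow ring at about (345,273), where the top camera predicted it. The upright leg is above it, on world +y, and the bolt is at (263,272).

```bash
python3 - <<'E'
from h import *
a=cv2.imread('pics/w1.png');m=np.load('w1.npy',allow_pickle=True).item()
hsv=cv2.cvtColor(a,cv2.COLOR_BGR2HSV);y=cv2.inRange(hsv,(20,60,80),(35,255,255));y[:250]=0;y[295:]=0;y[:,:320]=0;y[:,370:]=0
p=cv2.findNonZero(y);(c,r,ang)=cv2.fitEllipse(cv2.convexHull(p));print('ring',c,r,at("wrist",c,.034,m))
t=cv2.imread('pics/top.png');h2=cv2.cvtColor(t,cv2.COLOR_BGR2HSV);y=cv2.inRange(h2,(12,80,80),(35,255,255))[205:222,157:173];q=cv2.findNonZero(y)
if q is not None: c2=q.reshape(-1,2).mean(0)+[157,205];print('top',c2,at("top",c2,.034))
# blank far edge yaw
A,B=at("wrist",(182,192),.02,m),at("wrist",(420,189),.02,m);print('yaw',np.degrees(np.arctan2(*(B-A)[[1,0]])),np.linalg.norm(B-A))
s=readout.read_state();print('TCP px',proj("wrist",s['position'],m))
to((.565,-.14,.30),10)
cv2.imwrite('pics/st.png',cv2.resize(t[195:260,265:355],None,fx=6,fy=6,interpolation=cv2.INTER_CUBIC))
E
```

```text
ring (344.9313659667969, 273.1607971191406) (15.727662086486816, 22.354036331176758) [0.59917916 0.22452499 0.034     ]
top [164.61904762 213.71428571] [0.60112787 0.22618824 0.034     ]
yaw 15.740529258717592 0.19537955164303344
TCP px [327.76824423 308.17446447]
t 1.65 pos [0.5731 0.253  0.1803] shift_cm [-37.859 -10.765 -11.802] turn [0.2  0.29 4.77] F [ 4.5 -1.9 -0.2] open 0.999
```

View pics/st.png

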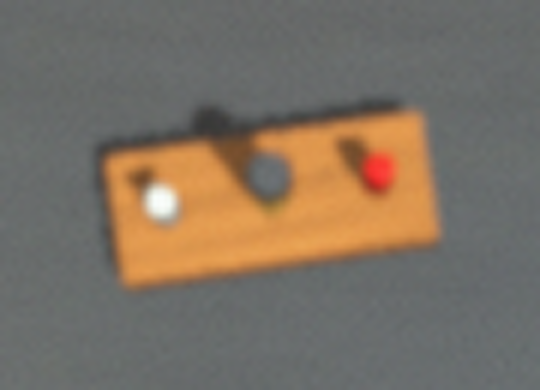

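The crop shows the stand from above: dark cap of the brass punch in the middle (268,177), pin punch (160,203), scriber (378,172). The long axis is turned about 10°.

```bash
python3 - <<'E'
from h import *
print(at("top",(309.7,224.5),.146)); to((.57,-.195,.22),10)
E
```

```text
[ 0.56857674 -0.19515986  0.146     ]
t 1.65 pos [0.5731 0.253  0.1803] shift_cm [-43.263 -11.709  -3.776] turn [0.2  0.29 4.77] F [ 4.5 -1.9 -0.2] open 0.999
```

Call:
{"fn": "send_rows", "kwargs": {
  "moves": [
    [[0.2,0.3,4.8,-4.8,-1.3,-1.5,1],[0,0,0,-4.85,-0.9,-1.5,1],[0,0,0,-4.85,-0.9,-0.8,1],[0,0,0,-4.85,-0.9,0,1],[0,0,0,-4.85,-0.9,0,1]]
  ]
}}

```text
time_s: 2.15
position: [0.5649, 0.0151, 0.2198]
tcp_rot: [[-0.178, 0.984, -0.003], [0.984, 0.178, 0.004], [0.005, -0.002, -1.0]]
force: [0.0, 0.4, 0.4]
opening: 0.999
```

Call:
{"fn": "send_rows", "kwargs": {
  "moves": [
    [[0,0,0,-4.85,-0.9,0,1],[0,0,0,-4.85,-0.9,0,1],[0,0,0,-4.85,-0.9,0,1],[0,0,0,-4.0,-0.5,0,1],[0,0,0,0,0,0,1]]
  ]
}}

```text
time_s: 2.65
position: [0.5672, -0.1773, 0.2185]
tcp_rot: [[-0.172, 0.985, -0.002], [0.985, 0.172, 0.001], [0.001, -0.002, -1.0]]
force: [-0.9, 0.8, -0.3]
opening: 1.001
```

```bash
python3 - <<'E'
from h import *
to((.569,-.195,.22),10)
m=camera_model("wrist");a=capture("wrist");cv2.imwrite('pics/w2.png',a)
np.save('w2.npy',m,allow_pickle=True)
for z in (.146,.046): print(proj("wrist",(.569,-.195,z),m))
to((.569,-.195,.22),10)
E
```

```text
t 2.65 pos [ 0.5672 -0.1773  0.2185] shift_cm [-1.777 -0.129 -0.148] turn [-0.11 -0.08 -0.09] F [-0.9  0.8 -0.3] open 1.001
[317.17068979 277.4031589 ]
[317.81389656 238.42840747]
t 2.7 pos [ 0.5666 -0.1741  0.2183] shift_cm [-2.095 -0.122 -0.182] turn [-0.17 -0.26 -0.02] F [-0.3  0.3 -0.6] open 1.0
```

View pics/w2.png

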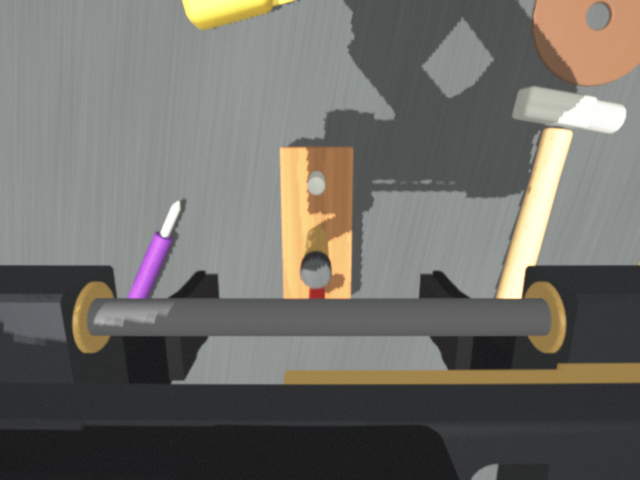

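```bash
python3 - <<'E'
from h import *
a=cv2.imread('pics/w2.png');m=np.load('w2.npy',allow_pickle=True).item()
L,R=at("wrist",(280.5,147),.046,m),at("wrist",(353,148),.046,m);mid=(L+R)/2;d=R-L;w=np.linalg.norm(d);d/=w
n=np.array([-d[1],d[0],0]);print('far edge',L,R,w,'yaw',np.degrees(np.arctan2(d[1],d[0])),'hole est',mid-.075*n)
L2,R2=at("wrist",(282,290),.046,m),at("wrist",(352,290),.046,m);print(np.linalg.norm(L2-R2),((L2+R2)/2),np.degrees(np.arctan2(*(mid-(L2+R2)/2)[[1,0]]))-90)
g=a[245:300,290:345];print(cv2.cvtColor(g,cv2.COLOR_BGR2GRAY)[::3,::3])
cv2.imwrite('pics/w2c.png',cv2.resize(a[160:300,270:364],None,fx=4,fy=4,interpolation=cv2.INTER_CUBIC))
E
```

```text
far edge [ 0.52545853 -0.12389263  0.046     ] [ 0.58435582 -0.11442019  0.046     ] 0.05965415562523334 yaw 9.136631353942986 hole est [ 0.56681638 -0.19320485  0.046     ]
0.06288298948122756 [ 0.57646845 -0.24218825  0.046     ] 9.940116411143407
[[219 212 207 201 206 189 170 145 126 125 125 126 126 211 211 205 208 204
  206]
 [220 212 206 200 205 193 143 126 126 124 125 126 127 207 208 205 207 206
  207]
 [219 211 206 200 205 180 120  91  78  77  92 119 128 202 210 207 209 206
  207]
 [220 212 209 201 204 123  52  49  45  50  48  54 101 201 209 206 209 205
  207]
 [219 212 208 202 187  56  50  54  57  60  54  44  47 186 210 206 209 205
  208]
 [219 213 208 202 109  56  69  78  78  80  78  66  53 102 207 205 209 207
  207]
 [219 211 208 199  67  74  84  84  83  83  86  82  85  55 203 206 209 207
  209]
 [219 212 208 193  76  86  86  84  82  86  95 114 131  75 195 207 208 206
  210]
 [219 213 210 185 112 124 110  94  89 124 137 148 146 116 191 207 209 207
  209]
 [218 212 210 182 148 161 159 151 146 146 149 150 147 131 189 197 204 206
  208]
 [219 212 210 194 151 158 158 153 152 148 147 149 148 134 142 126 127 130
  199]
 [217 212 210 199 150 151 155 149 151 150 144 148 147 128 120 122 121 120
  151]
 [217 212 212 204 187 149 155 153 150 149 143 147 146 119 123 122 121 121
  186]
 [218 212 211 204 206 175 155 154 148 149 146 141 128 116 122 121 123 121
  201]
 [216 213 211 205 207 204 193 136 138 134 127 105 116 115 119 144 136 188
  210]
 [213 212 210 204 207 207 189  88  81  78  76  78 114 119 164 203 207 210
  210]
 [208 212 211 205 206 207 185  83  77  79  74  79 180 178 206 207 209 208
  210]
 [207 211 211 204 205 207 180  82  78  77  76  78 198 201 207 208 208 210
  210]
 [105 108 107 106 104 105  97  85  85  83  84  83 104 104 105 106 104 106
  106]]
```

View pics/w2c.png

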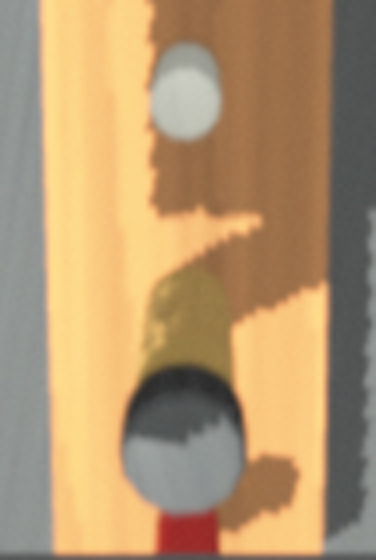

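The crop confirms a brass barrel with a dark cap, cap top centre at about (315.8,273.6), and the grey pin punch top at (316.5,186). It is the wanted punch.

```bash
python3 - <<'E'
from h import *
m=np.load('w2.npy',allow_pickle=True).item()
c=at("wrist",(315.8,273.6),.146,m);p=at("wrist",(316.5,186),.101,m);n=np.array([-np.sin(np.radians(9.8)),np.cos(np.radians(9.8)),0])
print(c,p,p-.05*n)
to((.5672,-.194,.22),9.8);to((.5672,-.194,.079),9.8)
E
```

```text
[ 0.56772816 -0.19267579  0.146     ] [ 0.55941024 -0.14402804  0.101     ] [ 0.56792072 -0.19329843  0.101     ]
t 2.7 pos [ 0.5666 -0.1741  0.2183] shift_cm [-1.965 -0.282 -0.18 ] turn [-0.17 -0.26  0.18] F [-0.3  0.3 -0.6] open 1.0
t 2.7 pos [ 0.5666 -0.1741  0.2183] shift_cm [-2.029 -0.24  13.919] turn [-0.17 -0.26  0.18] F [-0.3  0.3 -0.6] open 1.0
```

Call:
{"fn": "send_rows", "kwargs": {
  "moves": [
    [[-0.2,-0.25,0.2,-1.9,-0.28,0,1],[0,0,0,0,0,3,1],[0,0,0,0,0,3,1],[0,0,0,0,0,0,1],[0,0,0,0,0,0,1]]
  ]
}}

```text
time_s: 3.2
position: [0.567, -0.1899, 0.1582]
tcp_rot: [[-0.176, 0.984, -0.001], [0.984, 0.176, 0.001], [0.001, -0.001, -1.0]]
force: [0.7, -0.8, 0.4]
opening: 1.001
```

```bash
python3 - <<'E'
from h import *
to((.5673,-.193,.080),9.8)
E
```

```text
t 3.2 pos [ 0.567  -0.1899  0.1582] shift_cm [-0.322 -0.016  7.818] turn [-0.06 -0.08  0.32] F [ 0.7 -0.8  0.4] open 1.001
```

Call:
{"fn": "send_rows", "kwargs": {
  "moves": [
    [[0,0,0.3,-0.32,-0.02,2,1],[0,0,0,0,0,3,1],[0,0,0,0,0,2.8,1],[0,0,0,0,0,0,1],[0,0,0,0,0,0,1]]
  ]
}}

```text
time_s: 3.7
position: [0.5684, -0.1939, 0.0816]
tcp_rot: [[-0.17, 0.985, 0.001], [0.985, 0.17, -0.0], [-0.001, 0.001, -1.0]]
force: [0.7, 0.0, 0.0]
opening: 1.001
```

```bash
python3 - <<'E'
from h import *
to((.5673,-.193,.080),9.8)
E
```

```text
t 3.7 pos [ 0.5684 -0.1939  0.0816] shift_cm [ 0.112 -0.093  0.16 ] turn [ 0.08  0.03 -0.02] F [0.7 0.  0. ] open 1.001
```

Call:
{"fn": "send_rows", "kwargs": {
  "moves": [
    [[0,0,0,0,0,0.1,-1],[0,0,0,0,0,0,-1],[0,0,0,0,0,0,-1],[0,0,0,0,0,0,-1],[0,0,0,0,0,0,-1]]
  ]
}}

```text
time_s: 4.2
position: [0.5675, -0.1938, 0.0796]
tcp_rot: [[-0.169, 0.986, 0.0], [0.986, 0.169, 0.0], [0.0, 0.0, -1.0]]
force: [-0.3, -0.7, 0.1]
opening: 0.631
```

Call:
{"fn": "send_rows", "kwargs": {
  "moves": [
    [[0,0,0,0,0,0,-1],[0,0,0,0,0,0,-1],[0,0,0,0,0,0,-1],[0,0,0,0,0,0,-1],[0,0,0,0,0,0,-1]]
  ]
}}

```text
time_s: 4.7
position: [0.5674, -0.1937, 0.0791]
tcp_rot: [[-0.169, 0.986, -0.0], [0.986, 0.169, 0.001], [0.001, -0.0, -1.0]]
force: [0.9, -0.5, -1.2]
opening: 0.209
```

```bash
python3 - <<'E'
from h import *
to((.5673,-.193,.080),9.8)
s=readout.read_state();print(s['moment'],s['qvel'])
E
```

```text
t 4.7 pos [ 0.5674 -0.1937  0.0791] shift_cm [ 0.073  0.006 -0.093] turn [-0.01 -0.04 -0.06] F [ 0.9 -0.5 -1.2] open 0.209
[-0.12926711 -0.02249514  0.03823673] [ 0.12153222  0.03286537 -0.05166166  0.10843087 -0.19405613  0.03035466]
```

Call:
{"fn": "send_rows", "kwargs": {
  "moves": [
    [[0,0,0,0,0,-0.5,-1],[0,0,0,0,0,-1.5,-1],[0,0,0,0,0,-3,-1],[0,0,0,0,0,-4,-1],[0,0,0,0,0,-3,-1]]
  ]
}}

```text
time_s: 5.2
position: [0.5675, -0.1939, 0.2011]
tcp_rot: [[-0.169, 0.986, 0.0], [0.986, 0.169, 0.0], [0.0, 0.0, -1.0]]
force: [0.2, -0.5, -1.6]
opening: 0.207
```

```bash
python3 - <<'E'
from h import *
to((.600,.225,.20),9.8)
E
```

```text
t 5.2 pos [ 0.5675 -0.1939  0.2011] shift_cm [40.734 10.295  0.118] turn [ 0.02 -0.01 -0.06] F [ 0.2 -0.5 -1.6] open 0.207
```

Call:
{"fn": "send_rows", "kwargs": {
  "moves": [
    [[0,0,0,2.0,0.5,0,-1],[0,0,0,4.0,1.0,0,-1],[0,0,0,4.5,1.14,0,-1],[0,0,0,4.5,1.14,0,-1],[0,0,0,4.5,1.14,0,-1]]
  ]
}}

```text
time_s: 5.7
position: [0.5823, 0.0083, 0.1993]
tcp_rot: [[-0.169, 0.986, -0.001], [0.986, 0.169, 0.001], [0.001, -0.001, -1.0]]
force: [0.7, 0.2, -1.9]
opening: 0.203
```

Call:
{"fn": "send_rows", "kwargs": {
  "moves": [
    [[0,0,0,4.5,1.14,0,-1],[0,0,0,4.5,1.14,0,-1],[0,0,0,4.5,1.14,0,-1],[0,0,0,4.0,1.0,0,-1],[0,0,0,2.0,0.5,0,-1]]
  ]
}}

```text
time_s: 6.2
position: [0.5975, 0.211, 0.1993]
tcp_rot: [[-0.172, 0.985, -0.001], [0.985, 0.172, 0.002], [0.002, -0.001, -1.0]]
force: [-0.4, -0.6, -1.9]
opening: 0.21
```

Call:
{"fn": "send_rows", "kwargs": {
  "moves": [
    [[0,0,0,1.7,0.45,0,-1],[0,0,0,0,0,2,-1],[0,0,0,0,0,1,-1],[0,0,0,0,0,0,-1],[0,0,0,0,0,0,-1]]
  ]
}}

```text
time_s: 6.7
position: [0.5999, 0.2239, 0.1692]
tcp_rot: [[-0.168, 0.986, -0.001], [0.986, 0.168, 0.0], [0.001, -0.001, -1.0]]
force: [-0.4, -0.7, -1.1]
opening: 0.206
```

```bash
python3 - <<'E'
from h import *
to((.600,.225,.17),9.8)
m=camera_model("wrist");a=capture("wrist");cv2.imwrite('pics/w3.png',a)
np.save('w3.npy',m,allow_pickle=True)
s=readout.read_state();print(proj("wrist",(.6,.225,.034),m))
for L in (.026,.037): print(proj("wrist",s['position']-np.array([0,0,.033+L]),m))
cv2.imwrite('pics/w3c.png',cv2.resize(a[200:345,250:400],None,fx=4,fy=4,interpolation=cv2.INTER_CUBIC))
E
```

```text
t 6.7 pos [0.5999 0.2239 0.1692] shift_cm [ 0.106  0.032 -0.076] turn [-0.07 -0.03 -0.13] F [-0.4 -0.7 -1.1] open 0.206
[319.61281903 226.30847049]
[320.0381161  256.54327083]
[320.00108525 251.31130638]
```

View pics/w3c.png

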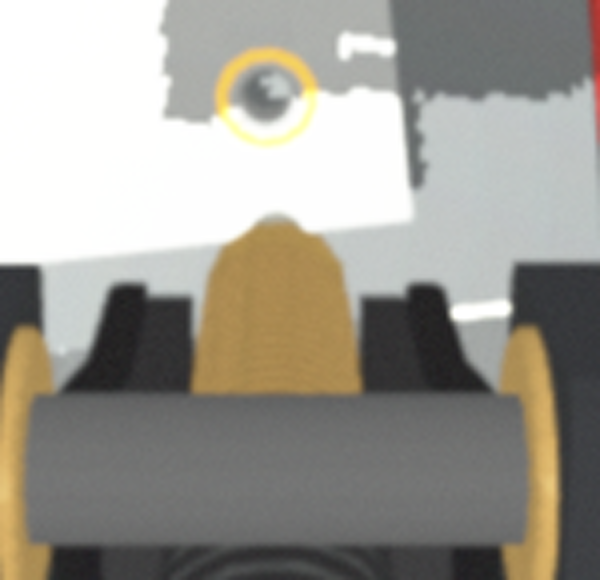

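The crop shows the ring centre at about (316.5,224.2) in the full picture. The punch hangs straight in the fingers with its tip at about (319,254).

```bash
python3 - <<'E'
from h import *
a=cv2.imread('pics/w3.png');m=np.load('w3.npy',allow_pickle=True).item()
hsv=cv2.cvtColor(a,cv2.COLOR_BGR2HSV);y=cv2.inRange(hsv,(18,50,80),(35,255,255));k=np.zeros_like(y);k[208:240,300:333]=1
p=cv2.findNonZero(y*k);(c,r,ang)=cv2.fitEllipse(cv2.convexHull(p));print('ring',c,r)
s=readout.read_state();R=np.array(s['tcp_rot'])
for b in (0,.9):
  X=at("wrist",(c[0]+b,c[1]),.034,m);print(X,'in tool cm',(R.T@(X-s['position']))*100)
# tip: tool-x offset as function of nose length for seen row 253.5 (tip centre)
for L in (.026,.030,.034,.037): X=at("wrist",(319.1,254.),s['position'][2]-.033-L,m);print(L,(R.T@(X-s['position']))*1000)
E
```

```text
ring (316.08087158203125, 223.36257934570312) (24.654956817626953, 26.022430419921875)
[0.59694712 0.22681887 0.034     ] in tool cm [ 0.32625784 -0.28983083 13.58061595]
[0.59762589 0.22693482 0.034     ] in tool cm [ 0.32628257 -0.22097078 13.5806284 ]
0.026 [ 1.49848346 -0.55548139 59.00088395]
0.03 [ 0.31888893 -0.55674355 63.00012035]
0.034 [-0.8607056  -0.55800572 66.99935675]
0.037 [-1.7454015  -0.55895234 69.99878405]
```

Call:
{"fn": "send_rows", "kwargs": {
  "moves": [
    [[0,0,0,0.25,-0.2,1,-1],[0,0,0,0,0,2,-1],[0,0,0,0,0,1.7,-1],[0,0,0,0,0,1,-1],[0,0,0,0,0,0,-1]]
  ]
}}

```text
time_s: 7.25
position: [0.5962, 0.2265, 0.1108]
tcp_rot: [[-0.169, 0.986, -0.004], [0.986, 0.169, -0.0], [0.001, -0.004, -1.0]]
force: [0.1, 0.1, -1.8]
opening: 0.207
```

Call:
{"fn": "send_rows", "kwargs": {
  "moves": [
    [[0,0,0,0,0,0,-1],[0,0,0,0,0,0,-1],[0,0,0,0,0,0,-1],[0,0,0,0,0,0,-1],[0,0,0,0,0,0,-1]]
  ]
}}

```text
time_s: 7.75
position: [0.5977, 0.227, 0.1129]
tcp_rot: [[-0.169, 0.986, 0.0], [0.986, 0.169, 0.001], [0.001, 0.001, -1.0]]
force: [-0.6, 0.3, -1.1]
opening: 0.206
```

```bash
python3 - <<'E'
from h import *
to((.600,.225,.17),9.8)
m=camera_model("wrist");a=capture("wrist");cv2.imwrite('pics/w4.png',a)
np.save('w4.npy',m,allow_pickle=True)
cv2.imwrite('pics/w4c.png',cv2.resize(a[215:315,270:370],None,fx=6,fy=6,interpolation=cv2.INTER_CUBIC))
E
```

```text
t 7.75 pos [0.5977 0.227  0.1129] shift_cm [-0.229  0.199 -5.712] turn [ 0.03 -0.04 -0.05] F [-0.6  0.3 -1.1] open 0.206
```

View pics/w4c.png

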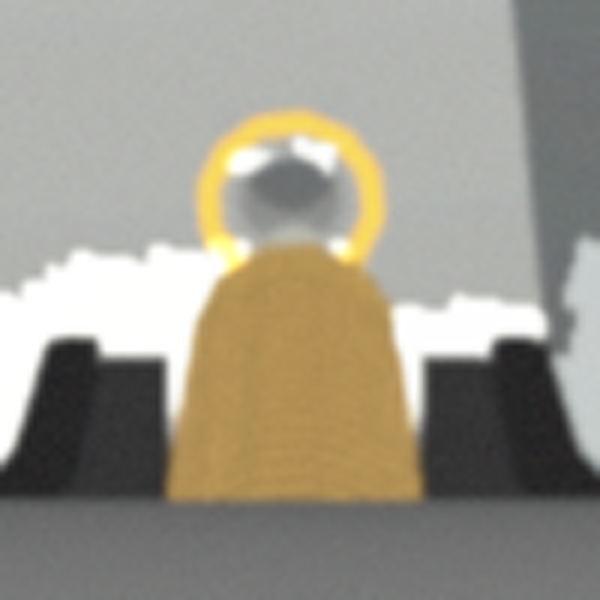

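The ring is centred at about (318.6,248.7), and the tip is just below it at (319.3,254).

```bash
python3 - <<'E'
from h import *
m=np.load('w4.npy',allow_pickle=True).item()
s=readout.read_state();R=np.array(s['tcp_rot'])
X=at("wrist",(318.6,248.7),.034,m);print(X,'in tool mm',(R.T@(X-s['position']))*1000)
for L in (.026,.030,.034,.037): X=at("wrist",(319.2,254.2),s['position'][2]-.033-L,m);print(L,(R.T@(X-s['position']))*1000)
m=np.load('w3.npy',allow_pickle=True).item();X=at("wrist",(316.3,224.),.034,m);print(X)
print(s['position'])
E
```

```text
[0.5976148  0.22596494 0.034     ] in tool mm [-1.03830728 -0.21736148 78.79490536]
0.026 [ 1.19527378  0.13301534 59.00092717]
0.03 [1.38981673e-02 1.38940869e-01 6.30000868e+01]
0.034 [-1.16747745  0.1448664  66.99924653]
0.037 [-2.05350916  0.14931055 69.99861629]
[0.59719548 0.22635561 0.034     ]
[0.59763159 0.22696422 0.11279571]
```

Call:
{"fn": "send_rows", "kwargs": {
  "moves": [
    [[0,0,0,-0.12,-0.03,0.1,-1],[0,0,0,0,0,0.2,-1],[0,0,0,0,0,0.2,-1],[0,0,0,0,0,0.2,-1],[0,0,0,0,0,0.1,-1]]
  ]
}}

```text
time_s: 8.3
position: [0.5972, 0.2256, 0.104]
tcp_rot: [[-0.169, 0.986, -0.001], [0.986, 0.169, 0.001], [0.001, -0.001, -1.0]]
force: [-0.6, 0.0, -2.0]
opening: 0.205
```

Call:
{"fn": "send_rows", "kwargs": {
  "moves": [
    [[0,0,0,0,0,0.1,-1],[0,0,0,0,0,0.1,-1],[0,0,0,0,0,0.1,-1],[0,0,0,0,0,0.1,-1],[0,0,0,0,0,0.0,-1]]
  ]
}}

```text
time_s: 8.8
position: [0.5973, 0.2257, 0.1003]
tcp_rot: [[-0.169, 0.986, -0.001], [0.986, 0.169, 0.001], [0.001, -0.0, -1.0]]
force: [0.1, -0.5, -2.1]
opening: 0.207
```

Call:
{"fn": "send_rows", "kwargs": {
  "moves": [
    [[0,0,0,0,0,0.1,-1],[0,0,0,0,0,0.1,-1],[0,0,0,0,0,0.1,-1],[0,0,0,0,0,0,-1],[0,0,0,0,0,0.0,-1]]
  ]
}}

```text
time_s: 9.3
position: [0.5973, 0.2257, 0.0974]
tcp_rot: [[-0.169, 0.986, -0.0], [0.986, 0.169, 0.001], [0.001, -0.0, -1.0]]
force: [1.3, -0.6, -2.0]
opening: 0.206
```

Call:
{"fn": "send_rows", "kwargs": {
  "moves": [
    [[0,0,0,0,0,0.1,-1],[0,0,0,0,0,0.1,-1],[0,0,0,0,0,0.1,-1],[0,0,0,0,0,0,-1],[0,0,0,0,0,0.0,-1]]
  ]
}}

```text
time_s: 9.8
position: [0.5974, 0.2257, 0.0944]
tcp_rot: [[-0.169, 0.986, -0.0], [0.986, 0.169, 0.001], [0.001, -0.0, -1.0]]
force: [0.0, -0.1, -2.6]
opening: 0.2
```

Call:
{"fn": "send_rows", "kwargs": {
  "moves": [
    [[0,0,0,0,0,0.1,-1],[0,0,0,0,0,0.1,-1],[0,0,0,0,0,0.1,-1],[0,0,0,0,0,0,-1],[0,0,0,0,0,0.0,-1]]
  ]
}}

```text
time_s: 10.3
position: [0.5973, 0.2257, 0.0913]
tcp_rot: [[-0.169, 0.986, -0.001], [0.986, 0.169, 0.001], [0.001, -0.0, -1.0]]
force: [0.1, -0.5, -1.2]
opening: 0.204
```

Call:
{"fn": "send_rows", "kwargs": {
  "moves": [
    [[0,0,0,0,0,0.1,-1],[0,0,0,0,0,0.05,-1],[0,0,0,0,0,0.05,-1],[0,0,0,0,0,0,-1],[0,0,0,0,0,0.0,-1]]
  ]
}}

```text
time_s: 10.8
position: [0.5974, 0.2257, 0.0894]
tcp_rot: [[-0.169, 0.986, -0.0], [0.986, 0.169, 0.001], [0.001, -0.0, -1.0]]
force: [-0.2, 0.9, -2.1]
opening: 0.204
```

Call:
{"fn": "send_rows", "kwargs": {
  "moves": [
    [[0,0,0,0,0,0.1,-1],[0,0,0,0,0,0.05,-1],[0,0,0,0,0,0.05,-1],[0,0,0,0,0,0,-1],[0,0,0,0,0,0.0,-1]]
  ]
}}

```text
time_s: 11.3
position: [0.5974, 0.2257, 0.0874]
tcp_rot: [[-0.169, 0.986, -0.0], [0.986, 0.169, 0.001], [0.001, -0.0, -1.0]]
force: [0.2, -0.2, -2.4]
opening: 0.202
```

Call:
{"fn": "send_rows", "kwargs": {
  "moves": [
    [[0,0,0,0,0,0.1,-1],[0,0,0,0,0,0.05,-1],[0,0,0,0,0,0.05,-1],[0,0,0,0,0,0,-1],[0,0,0,0,0,0.0,-1]]
  ]
}}

```text
time_s: 11.8
position: [0.5973, 0.2257, 0.0854]
tcp_rot: [[-0.169, 0.986, -0.0], [0.986, 0.169, 0.001], [0.001, -0.0, -1.0]]
force: [0.1, 0.9, -2.3]
opening: 0.202
```

Call:
{"fn": "send_rows", "kwargs": {
  "moves": [
    [[0,0,0,0,0,0.05,-1],[0,0,0,0,0,0.05,-1],[0,0,0,0,0,0.05,-1],[0,0,0,0,0,0,-1],[0,0,0,0,0,0.0,-1]]
  ]
}}

```text
time_s: 12.3
position: [0.5973, 0.2257, 0.0839]
tcp_rot: [[-0.169, 0.986, -0.0], [0.986, 0.169, 0.001], [0.001, -0.0, -1.0]]
force: [0.2, 0.0, -1.7]
opening: 0.207
```

Call:
{"fn": "send_rows", "kwargs": {
  "moves": [
    [[0,0,0,0,0,0.05,-1],[0,0,0,0,0,0.05,-1],[0,0,0,0,0,0.05,-1],[0,0,0,0,0,0,-1],[0,0,0,0,0,0.0,-1]]
  ]
}}

```text
time_s: 12.8
position: [0.5973, 0.2257, 0.0824]
tcp_rot: [[-0.169, 0.986, -0.0], [0.986, 0.169, 0.001], [0.001, -0.0, -1.0]]
force: [0.3, 0.1, -1.9]
opening: 0.204
```

Call:
{"fn": "send_rows", "kwargs": {
  "moves": [
    [[0,0,0,0,0,0.05,-1],[0,0,0,0,0,0.05,-1],[0,0,0,0,0,0.05,-1],[0,0,0,0,0,0,-1],[0,0,0,0,0,0.0,-1]]
  ]
}}

```text
time_s: 13.3
position: [0.5974, 0.2257, 0.0809]
tcp_rot: [[-0.169, 0.986, -0.0], [0.986, 0.169, 0.001], [0.001, -0.0, -1.0]]
force: [0.2, -0.0, -1.9]
opening: 0.204
```

Call:
{"fn": "send_rows", "kwargs": {
  "moves": [
    [[0,0,0,0,0,0.05,-1],[0,0,0,0,0,0.05,-1],[0,0,0,0,0,0.05,-1],[0,0,0,0,0,0,-1],[0,0,0,0,0,0.0,-1]]
  ]
}}

```text
time_s: 13.8
position: [0.5975, 0.2257, 0.0798]
tcp_rot: [[-0.169, 0.986, 0.0], [0.986, 0.169, 0.001], [0.001, 0.0, -1.0]]
force: [-0.5, -0.5, 0.4]
opening: 0.207
```

Call:
{"fn": "send_rows", "kwargs": {
  "moves": [
    [[0,0,0,0,0,0.05,-1],[0,0,0,0,0,0.05,-1],[0,0,0,0,0,0.0,-1],[0,0,0,0,0,0,-1],[0,0,0,0,0,0.0,-1]]
  ]
}}

```text
time_s: 14.3
position: [0.5976, 0.2257, 0.0788]
tcp_rot: [[-0.169, 0.986, 0.0], [0.986, 0.169, 0.001], [0.001, 0.0, -1.0]]
force: [-0.1, -0.1, 4.0]
opening: 0.203
```

Call:
{"fn": "send_rows", "kwargs": {
  "moves": [
    [[0,0,0,0,0,0.05,-1],[0,0,0,0,0,0.05,-1],[0,0,0,0,0,0.0,-1],[0,0,0,0,0,0,-1],[0,0,0,0,0,0.0,-1]]
  ]
}}

```text
time_s: 14.8
position: [0.5976, 0.2257, 0.0778]
tcp_rot: [[-0.169, 0.986, 0.0], [0.986, 0.169, 0.001], [0.001, 0.0, -1.0]]
force: [-1.0, -0.5, 6.1]
opening: 0.204
```

Call:
{"fn": "send_rows", "kwargs": {
  "moves": [
    [[0,0,0,0,0,0.05,-1],[0,0,0,0,0,0.05,-1],[0,0,0,0,0,0.0,-1],[0,0,0,0,0,0,-1],[0,0,0,0,0,0.0,-1]]
  ]
}}

```text
time_s: 15.3
position: [0.5977, 0.2258, 0.0771]
tcp_rot: [[-0.169, 0.986, 0.001], [0.986, 0.169, 0.001], [0.001, 0.001, -1.0]]
force: [-0.8, -0.0, 6.5]
opening: 0.203
```

Call:
{"fn": "send_rows", "kwargs": {
  "moves": [
    [[0,0,0,0,0,0.05,-1],[0,0,0,0,0,0.05,-1],[0,0,0,0,0,0.0,-1],[0,0,0,0,0,0,-1],[0,0,0,0,0,0.0,-1]]
  ]
}}

```text
time_s: 15.8
position: [0.5978, 0.2258, 0.0764]
tcp_rot: [[-0.169, 0.986, 0.001], [0.986, 0.169, 0.001], [0.001, 0.001, -1.0]]
force: [-1.9, -0.1, 8.1]
opening: 0.204
```

Call:
{"fn": "send_rows", "kwargs": {
  "moves": [
    [[0,0,0,0,0,0.05,-1],[0,0,0,0,0,0.0,-1],[0,0,0,0,0,0.0,-1],[0,0,0,0,0,0,-1],[0,0,0,0,0,0.0,-1]]
  ]
}}

```text
time_s: 16.3
position: [0.5978, 0.2258, 0.076]
tcp_rot: [[-0.169, 0.986, 0.001], [0.986, 0.169, 0.001], [0.001, 0.001, -1.0]]
force: [-1.5, -0.7, 9.0]
opening: 0.206
```

Call:
{"fn": "send_rows", "kwargs": {
  "moves": [
    [[0,0,0,0,0,0.05,-1],[0,0,0,0,0,0.03,-1],[0,0,0,0,0,0.0,-1],[0,0,0,0,0,0,-1],[0,0,0,0,0,0.0,-1]]
  ]
}}

```text
time_s: 16.8
position: [0.5978, 0.2258, 0.0754]
tcp_rot: [[-0.169, 0.986, 0.001], [0.986, 0.169, 0.001], [0.001, 0.001, -1.0]]
force: [-2.0, -1.1, 10.8]
opening: 0.206
```

Call:
{"fn": "send_rows", "kwargs": {
  "moves": [
    [[0,0,0,0,0,0.05,-1],[0,0,0,0,0,0.0,-1],[0,0,0,0,0,0.0,-1],[0,0,0,0,0,0,-1],[0,0,0,0,0,0.0,-1]]
  ]
}}

```text
time_s: 17.3
position: [0.5979, 0.2258, 0.075]
tcp_rot: [[-0.169, 0.986, 0.001], [0.986, 0.169, 0.001], [0.001, 0.001, -1.0]]
force: [-2.1, -0.3, 10.2]
opening: 0.205
```

Call:
{"fn": "send_rows", "kwargs": {
  "moves": [
    [[0,0,0,0,0,0.05,-1],[0,0,0,0,0,0.0,-1],[0,0,0,0,0,0.0,-1],[0,0,0,0,0,0,-1],[0,0,0,0,0,0.0,-1]]
  ]
}}

```text
time_s: 17.8
position: [0.5979, 0.2258, 0.0746]
tcp_rot: [[-0.169, 0.986, 0.001], [0.986, 0.169, 0.001], [0.001, 0.001, -1.0]]
force: [-1.8, -0.1, 11.1]
opening: 0.204
```

```bash
python3 - <<'E'
from h import *
to((.598,.226,.08),9.8)
E
```

```text
t 17.8 pos [0.5979 0.2258 0.0746] shift_cm [ 0.02   0.014 -0.536] turn [ 0.07 -0.04 -0.05] F [-1.8 -0.1 11.1] open 0.204
```

Call:
{"fn": "send_rows", "kwargs": {
  "moves": [
    [[0,0,0,0,0,0.04,-1],[0,0,0,0,0,0.0,-1],[0,0,0,0,0,0.0,-1],[0,0,0,0,0,0,-1],[0,0,0,0,0,0.0,-1]]
  ]
}}

```text
time_s: 18.3
position: [0.5979, 0.2258, 0.0743]
tcp_rot: [[-0.169, 0.986, 0.001], [0.986, 0.169, 0.001], [0.001, 0.001, -1.0]]
force: [-2.0, -0.7, 11.1]
opening: 0.2
```

Call:
{"fn": "send_rows", "kwargs": {
  "moves": [
    [[0,0,0,0,0,0.04,-1],[0,0,0,0,0,0.0,-1],[0,0,0,0,0,0.0,-1],[0,0,0,0,0,0,-1],[0,0,0,0,0,0.0,-1]]
  ]
}}

```text
time_s: 18.8
position: [0.598, 0.2258, 0.074]
tcp_rot: [[-0.169, 0.986, 0.001], [0.986, 0.169, 0.001], [0.001, 0.001, -1.0]]
force: [-2.6, -0.5, 12.0]
opening: 0.205
```

Call:
{"fn": "send_rows", "kwargs": {
  "moves": [
    [[0,0,0,0,0,0.04,-1],[0,0,0,0,0,0.0,-1],[0,0,0,0,0,0.0,-1],[0,0,0,0,0,0,-1],[0,0,0,0,0,0.0,-1]]
  ]
}}

```text
time_s: 19.3
position: [0.598, 0.2258, 0.0736]
tcp_rot: [[-0.169, 0.986, 0.001], [0.986, 0.169, 0.001], [0.001, 0.001, -1.0]]
force: [-1.9, -0.3, 11.5]
opening: 0.205
```

Call:
{"fn": "send_rows", "kwargs": {
  "moves": [
    [[0,0,0,0,0,0.04,-1],[0,0,0,0,0,0.0,-1],[0,0,0,0,0,0.0,-1],[0,0,0,0,0,0,-1],[0,0,0,0,0,0.0,-1]]
  ]
}}

```text
time_s: 19.8
position: [0.598, 0.2258, 0.0731]
tcp_rot: [[-0.169, 0.986, 0.001], [0.986, 0.169, 0.001], [0.001, 0.001, -1.0]]
force: [-2.3, -0.5, 11.0]
opening: 0.204
```

Call:
{"fn": "send_rows", "kwargs": {
  "moves": [
    [[0,0,0,0,0,0.04,-1],[0,0,0,0,0,0.0,-1],[0,0,0,0,0,0.0,-1],[0,0,0,0,0,0,-1],[0,0,0,0,0,0.0,-1]]
  ]
}}

```text
time_s: 20.3
position: [0.5976, 0.2257, 0.0712]
tcp_rot: [[-0.169, 0.986, 0.0], [0.986, 0.169, 0.001], [0.001, 0.0, -1.0]]
force: [-0.6, 0.5, 2.8]
opening: 0.202
```

Call:
{"fn": "send_rows", "kwargs": {
  "moves": [
    [[0,0,0,0,0,0.03,-1],[0,0,0,0,0,0.0,-1],[0,0,0,0,0,0.0,-1],[0,0,0,0,0,0,-1],[0,0,0,0,0,0.0,-1]]
  ]
}}

```text
time_s: 20.8
position: [0.5975, 0.2257, 0.0708]
tcp_rot: [[-0.169, 0.986, -0.0], [0.986, 0.169, 0.001], [0.001, 0.0, -1.0]]
force: [0.1, -0.0, 3.5]
opening: 0.205
```

It snapped: the tool dropped 1.9 mm and the net push fell from about 13 N to about 5 N. Lifting now.

Call:
{"fn": "send_rows", "kwargs": {
  "moves": [
    [[0,0,0,0,0,-0.3,-1],[0,0,0,0,0,-0.6,-1],[0,0,0,0,0,-1,-1],[0,0,0,0,0,-1,-1],[0,0,0,0,0,-1.5,-1]]
  ]
}}

```text
time_s: 21.3
position: [0.596, 0.2254, 0.1145]
tcp_rot: [[-0.169, 0.986, -0.004], [0.986, 0.169, -0.0], [0.001, -0.004, -1.0]]
force: [-0.7, 0.9, -1.7]
opening: 0.205
```

Call:
{"fn": "send_rows", "kwargs": {
  "moves": [
    [[0,0,0,0,0,-2,-1],[0,0,0,0,0,-3,-1],[0,0,0,0,0,-3,-1],[0,0,0,0,0,-0.5,-1],[0,0,0,0,0,0,-1]]
  ]
}}

```text
time_s: 21.8
position: [0.5978, 0.2257, 0.2012]
tcp_rot: [[-0.169, 0.986, 0.002], [0.986, 0.169, 0.001], [0.001, 0.002, -1.0]]
force: [-0.5, -0.2, -1.8]
opening: 0.203
```

```bash
python3 - <<'E'
from h import *
to((.5674,-.1935,.20),9.75)
E
```

```text
t 21.8 pos [0.5978 0.2257 0.2012] shift_cm [-40.801 -10.09    0.065] turn [ 0.13 -0.04 -0.  ] F [-0.5 -0.2 -1.8] open 0.203
```

Call:
{"fn": "send_rows", "kwargs": {
  "moves": [
    [[0,0,0,-2,-0.5,0,-1],[0,0,0,-4,-1,0,-1],[0,0,0,-4.5,-1.11,0,-1],[0,0,0,-4.5,-1.11,0,-1],[0,0,0,-4.5,-1.11,0,-1]]
  ]
}}

```text
time_s: 22.3
position: [0.5808, 0.024, 0.1975]
tcp_rot: [[-0.17, 0.985, -0.005], [0.985, 0.17, 0.001], [0.002, -0.005, -1.0]]
force: [-0.1, -0.0, -2.7]
opening: 0.205
```

Call:
{"fn": "send_rows", "kwargs": {
  "moves": [
    [[0,0,0,-4.5,-1.11,0,-1],[0,0,0,-4.5,-1.11,0,-1],[0,0,0,-4.5,-1.11,0,-1],[0,0,0,-4,-1,0,-1],[0,0,0,-2,-0.5,0,-1]]
  ]
}}

```text
time_s: 22.8
position: [0.5666, -0.1784, 0.1974]
tcp_rot: [[-0.166, 0.986, -0.004], [0.986, 0.166, 0.001], [0.002, -0.003, -1.0]]
force: [0.1, 0.6, -1.6]
opening: 0.207
```

Call:
{"fn": "send_rows", "kwargs": {
  "moves": [
    [[0,0,0,-1.8,-0.43,0,-1],[0,0,0,0,0,2,-1],[0,0,0,0,0,2,-1],[0,0,0,0,0,0,-1],[0,0,0,0,0,0,-1]]
  ]
}}

```text
time_s: 23.3
position: [0.5664, -0.1928, 0.1586]
tcp_rot: [[-0.17, 0.985, -0.003], [0.985, 0.17, 0.002], [0.003, -0.002, -1.0]]
force: [-0.1, 0.0, -1.5]
opening: 0.201
```

Call:
{"fn": "send_rows", "kwargs": {
  "moves": [
    [[0,0,0,0,0,0,-1],[0,0,0,0,0,0,-1],[0,0,0,0,0,0,-1],[0,0,0,0,0,0,-1],[0,0,0,0,0,0,-1]]
  ]
}}

```text
time_s: 23.8
position: [0.5671, -0.1936, 0.1599]
tcp_rot: [[-0.169, 0.986, 0.0], [0.986, 0.169, 0.0], [0.0, 0.0, -1.0]]
force: [0.4, 0.4, -1.6]
opening: 0.203
```

```bash
python3 - <<'E'
from h import *
to((.5674,-.1936,.12),9.75)
m=camera_model("wrist");a=capture("wrist");cv2.imwrite('pics/w5.png',a);np.save('w5.npy',m,allow_pickle=True)
print(proj("wrist",(.5673,-.1932,.046),m))
cv2.imwrite('pics/w5c.png',cv2.resize(a[160:310,250:390],None,fx=4,fy=4,interpolation=cv2.INTER_CUBIC))
E
```

```text
t 23.8 pos [ 0.5671 -0.1936  0.1599] shift_cm [-0.01   0.026  3.992] turn [ 0.01 -0.02  0.01] F [ 0.4  0.4 -1.6] open 0.203
[319.27398269 233.67445666]
```

View pics/w5c.png

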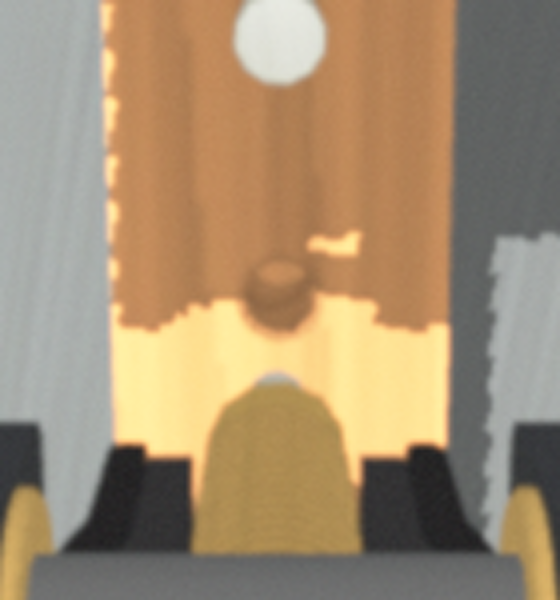

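The stand's hole is at (320,233.3), within 1 px of the prediction, and the tip is lined up at x = 319. Going down.

Call:
{"fn": "send_rows", "kwargs": {
  "moves": [
    [[0,0,0,0,0.02,1,-1],[0,0,0,0,0,1.5,-1],[0,0,0,0,0,1.5,-1],[0,0,0,0,0,1,-1],[0,0,0,0,0,0,-1]]
  ]
}}

```text
time_s: 24.35
position: [0.5659, -0.1928, 0.1075]
tcp_rot: [[-0.169, 0.986, -0.004], [0.986, 0.169, 0.003], [0.003, -0.004, -1.0]]
force: [0.4, -0.3, -2.5]
opening: 0.204
```

Call:
{"fn": "send_rows", "kwargs": {
  "moves": [
    [[0,0,0,0,0,0.3,-1],[0,0,0,0,0,0.3,-1],[0,0,0,0,0,0.3,-1],[0,0,0,0,0,0.2,-1],[0,0,0,0,0,0,-1]]
  ]
}}

```text
time_s: 24.85
position: [0.5671, -0.1934, 0.0985]
tcp_rot: [[-0.169, 0.986, -0.001], [0.986, 0.169, 0.001], [0.001, -0.0, -1.0]]
force: [-0.8, 1.0, -1.6]
opening: 0.206
```

Call:
{"fn": "send_rows", "kwargs": {
  "moves": [
    [[0,0,0,0,0,0.2,-1],[0,0,0,0,0,0.2,-1],[0,0,0,0,0,0.2,-1],[0,0,0,0,0,0.1,-1],[0,0,0,0,0,0,-1]]
  ]
}}

```text
time_s: 25.35
position: [0.567, -0.1934, 0.0913]
tcp_rot: [[-0.169, 0.986, -0.001], [0.986, 0.169, 0.001], [0.001, -0.001, -1.0]]
force: [-1.0, -0.1, -2.7]
opening: 0.202
```

Call:
{"fn": "send_rows", "kwargs": {
  "moves": [
    [[0,0,0,0,0,0.2,-1],[0,0,0,0,0,0.2,-1],[0,0,0,0,0,0.2,-1],[0,0,0,0,0,0.2,-1],[0,0,0,0,0,0.1,-1]]
  ]
}}

```text
time_s: 25.85
position: [0.5671, -0.1934, 0.0823]
tcp_rot: [[-0.169, 0.986, -0.001], [0.986, 0.169, 0.001], [0.001, -0.001, -1.0]]
force: [-0.9, 0.3, -2.3]
opening: 0.204
```

Call:
{"fn": "send_rows", "kwargs": {
  "moves": [
    [[0,0,0,0,0,0.1,-1],[0,0,0,0,0,0.05,-1],[0,0,0,0,0,0.05,-1],[0,0,0,0,0,0.0,-1],[0,0,0,0,0,0,-1]]
  ]
}}

```text
time_s: 26.35
position: [0.5672, -0.1935, 0.0806]
tcp_rot: [[-0.169, 0.986, -0.0], [0.986, 0.169, 0.001], [0.001, -0.0, -1.0]]
force: [-0.3, 0.5, -1.5]
opening: 0.206
```

Call:
{"fn": "send_rows", "kwargs": {
  "moves": [
    [[0,0,0,0,0,0.05,-1],[0,0,0,0,0,0.05,-1],[0,0,0,0,0,0.0,-1],[0,0,0,0,0,0.0,-1],[0,0,0,0,0,0,-1]]
  ]
}}

```text
time_s: 26.85
position: [0.5672, -0.1935, 0.0796]
tcp_rot: [[-0.169, 0.986, -0.0], [0.986, 0.169, 0.001], [0.001, -0.0, -1.0]]
force: [1.0, 0.0, -2.4]
opening: 0.202
```

Call:
{"fn": "send_rows", "kwargs": {
  "moves": [
    [[0,0,0,0,0,0.05,-1],[0,0,0,0,0,0.05,-1],[0,0,0,0,0,0.0,-1],[0,0,0,0,0,0.0,-1],[0,0,0,0,0,0,-1]]
  ]
}}

```text
time_s: 27.35
position: [0.5673, -0.1936, 0.079]
tcp_rot: [[-0.169, 0.986, 0.0], [0.986, 0.169, 0.0], [0.0, 0.0, -1.0]]
force: [-1.3, 0.2, 3.7]
opening: 0.203
```

Call:
{"fn": "send_rows", "kwargs": {
  "moves": [
    [[0,0,0,0,0,0.05,-1],[0,0,0,0,0,0.0,-1],[0,0,0,0,0,0.0,-1],[0,0,0,0,0,0.0,-1],[0,0,0,0,0,0,-1]]
  ]
}}

```text
time_s: 27.85
position: [0.5673, -0.1937, 0.0789]
tcp_rot: [[-0.169, 0.986, 0.0], [0.986, 0.169, 0.0], [0.0, 0.0, -1.0]]
force: [-2.1, 0.7, 6.6]
opening: 0.205
```

Seated: the tool stops at z = 0.079, the same as at pick-up. I'll relax the push, then open.

Call:
{"fn": "send_rows", "kwargs": {
  "moves": [
    [[0,0,0,0,0,-0.06,-1],[0,0,0,0,0,0,-1],[0,0,0,0,0,0,-0.5],[0,0,0,0,0,0,-0.3],[0,0,0,0,0,0,0]]
  ]
}}

```text
time_s: 28.35
position: [0.5671, -0.1933, 0.0782]
tcp_rot: [[-0.169, 0.986, -0.001], [0.986, 0.169, 0.001], [0.001, -0.0, -1.0]]
force: [-0.1, -0.1, -0.7]
opening: 0.351
```

Call:
{"fn": "send_rows", "kwargs": {
  "moves": [
    [[0,0,0,0,0,0,0.5],[0,0,0,0,0,0,1],[0,0,0,0,0,0,1],[0,0,0,0,0,0,1],[0,0,0,0,0,0,1]]
  ]
}}

```text
time_s: 28.85
position: [0.5672, -0.1935, 0.0786]
tcp_rot: [[-0.169, 0.986, -0.0], [0.986, 0.169, 0.001], [0.001, -0.0, -1.0]]
force: [0.3, -1.1, 0.7]
opening: 0.8
```

Call:
{"fn": "send_rows", "kwargs": {
  "moves": [
    [[0,0,0,0,0,0,1],[0,0,0,0,0,-1,1],[0,0,0,0,0,-2,1],[0,0,0,0,0,-3,1],[0,0,0,0,0,-3,1]]
  ]
}}

```text
time_s: 29.35
position: [0.567, -0.1934, 0.17]
tcp_rot: [[-0.169, 0.986, -0.001], [0.986, 0.169, 0.001], [0.001, -0.001, -1.0]]
force: [0.5, -0.2, -0.8]
opening: 1.002
```

Call:
{"fn": "send_rows", "kwargs": {
  "moves": [
    [[0,0,0,0,0,-3,1],[0,0,0,1,0,-3,1],[0,0,0,1,0,0,1],[0,0,0,0,0,0,1],[0,0,0,0,0,0,1]]
  ]
}}

```text
time_s: 29.85
position: [0.563, -0.1733, 0.2279]
tcp_rot: [[-0.17, 0.985, -0.002], [0.985, 0.17, 0.001], [0.002, -0.002, -1.0]]
force: [0.2, 0.0, -0.4]
opening: 0.998
```

```bash
python3 - <<'E'
from h import *
to((.5674,-.1936,.22),9.75)
m=camera_model("wrist");a=capture("wrist");b=capture("scene")
for z in (.146,.046): print(proj("wrist",(.5673,-.1932,z),m))
A=cv2.resize(a[120:300,250:390],None,fx=3.3,fy=3.3);B=cv2.resize(b[215:305,255:345],(0,0),fx=4,fy=4);B=cv2.copyMakeBorder(B,0,A.shape[0]-B.shape[0],0,0,cv2.BORDER_CONSTANT)
cv2.imwrite('pics/f.png',np.hstack([A,B[:, :330]]))
E
```

```text
t 29.85 pos [ 0.563  -0.1733  0.2279] shift_cm [-2.074  0.087  0.79 ] turn [-0.11 -0.09  0.03] F [ 0.2  0.  -0.4] open 0.998
[320.54631481 276.22333883]
[320.25351803 238.65494614]
```

View pics/f.png

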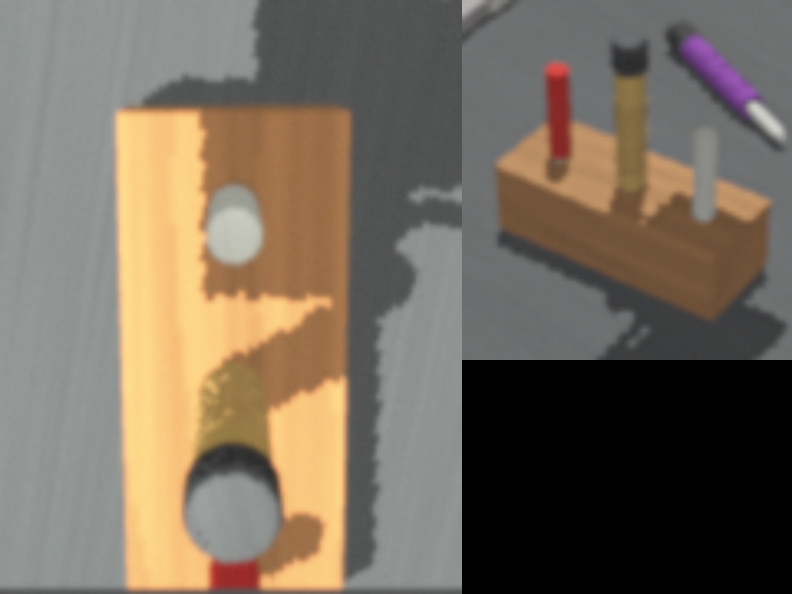

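The punch stands upright with its shoulder on the wood. Its cap is at (320.6,276.7), against (320.5,276.2) predicted for home, and the neighbouring tools look undisturbed.

```bash
python3 -c "
from rig import bot
print(bot.hand_in())"
```

```text
the job is handed in; nothing more can be done
None
```

The punch was snapped in the bracket's yellow-ringed hole, put back in the stand's middle hole and released. I handed the job in at about 30 s of robot time; no verdict came back.

- **Snap:** I lowered the nose through the hole onto the blank and pressed straight down in small steps. The net push rose to about 14 N. Then the tool dropped 1.9 mm and the push fell to about 5 N, the level expected past 7 mm. I went 0.3 mm further and lifted off. Forces read at the end of each move stayed well under 25 N.
- **Return:** the shoulder seated with the tool at z = 0.079, the same height as at pick-up. The last pictures show the punch upright, its cap within 1 px of where it should be. The scriber and pin punch look undisturbed, and the open gripper is clear.
- **What disagreed:**
  - From first contact to the end of the press the tool travelled about 9.2 mm, but the nose can only go in 8.5 mm. I put that down to give in the finger pads; the seating height shows no lasting slip. The nose travel itself could only be judged from the force.
  - The camera estimates of the bracket hole differed by 2 to 4 mm, so I lined up on the later close-range wrist pictures.
  - The grip was fixed at half the maximum, about 30 N, below the 40 N advised, but it held.

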